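# Index the inspection turntable to the red-nut coupling and close its clamp

## Task

Push on the spokes of the turntable with a fingertip until the coupling with the red nut stands squarely in front of the yellow pointer; only then push the clamp lever with the red ball round to its stop, fully closed. Do not touch any of the couplings, keep them all standing in their nests, pick nothing up, and leave the other things on the bench where they are.

Things in the scene. Friction and masses are not known exactly. Their poses are not given: they have to be found in the camera images.
- table_centre (a point): on the turntable's vertical axis, 42 mm above the worktop, level with the spokes. Aluminium disc, 148 mm diameter, top 22 mm above the worktop; turns either way by more than half a turn; about 2 N at a spoke's end turns it, friction stops it when the push ends. Four black nests (34 mm outside, 9 mm high) stand on it 90 degrees apart, centres 50 mm from the axis. A grey foot below is 170 mm wide, 10 mm high.
- knob_0 (a point): centre of the black ball (18 mm diameter) at the outer end of one of the turntable's four identical spokes. 118 mm from the turntable's axis, 42 mm above the worktop. The spokes are level 10 mm steel rods midway (45 degrees) between the nests, free from 84 to 109 mm from the axis, with open space below them down to 10 mm above the worktop. knob_0 to knob_3 follow anticlockwise seen from above, 90 degrees apart.
- knob_1 (a point): centre of the black ball (18 mm diameter) at the outer end of one of the turntable's four identical spokes. Sizes as knob_0.
- knob_2 (a point): centre of the black ball (18 mm diameter) at the outer end of one of the turntable's four identical spokes. Sizes as knob_0.
- knob_3 (a point): centre of the black ball (18 mm diameter) at the outer end of one of the turntable's four identical spokes. Sizes as knob_0.
- index_spot (a point): fixed to the foot: 50 mm from the turntable's axis, 50 mm above the worktop, where a coupling's axis is when its nest faces the yellow pointer squarely. The line from the turntable's axis through this spot runs on to the pointer: a small upright yellow post, 43 mm high, 150 to 168 mm from the axis, its arrowhead turned inwards, its tip just outside the circle of the knobs.
- clamp (a joint): angle of the clamp lever, a level 10 mm steel rod with a red ball (18 mm) on its end that swings about a vertical pivot: 0 = open, pointing straight away from the turntable; 1.5 rad = fully closed at its stop, swung anticlockwise seen from above. It stays where it is left; a push of about 1 to 2 N near its ball moves it.
- clamp_pivot (a point): on the clamp lever's pivot axis, 46 mm above the worktop, 170 mm from the turntable's axis; the pivot's round grey pedestal is 38 mm in diameter and its cap reaches 58 mm height. A stop peg (10 mm, 42 mm high) stands 31 mm from the pivot, against the closed lever, on the turntable's side.
- clamp_knob (a point): centre of the red ball on the clamp lever, 76 mm from the pivot, 48 mm above the worktop
- red_coupling: white threaded coupling with a RED anodised hexagon nut, 31x28x56 mm, standing upright and loose in one of the four nests (any of them); origin at the centre of its underside (22 mm above the worktop), z up along its axis, top 78 mm above the worktop
- green_coupling_a: the same coupling with a GREEN nut, 31x28x56 mm, standing loose in another nest; origin at the centre of its underside, z up
- green_coupling_b: the same coupling with a GREEN nut, 31x28x56 mm, standing loose in another nest; origin at the centre of its underside, z up
- green_coupling_c: the same coupling with a GREEN nut, 31x28x56 mm, standing loose in another nest; origin at the centre of its underside, z up
- notebook: blue notebook, 148x106x14 mm, lying right of the work; origin at the centre of its underside; leave it
- tape_roll: beige masking tape roll, 102 mm diameter, 24 mm high, lying at the back right; origin at the centre of its underside; leave it
- brush: small wooden bench brush, 24x145x12 mm, lying at the left; origin at the centre of its underside; leave it
- screwdriver_b: screwdriver with yellow handle, 20x136x18 mm, lying at the front right; origin at the centre of its underside; leave it
- loupe: black loupe, 36 mm diameter, 19 mm high, standing at the left; origin at the centre of its underside; leave it
Mind the look-alikes: they are no part of the job. Leave any blue look-alike of the green_coupling_b alone.

How it is judged:
On the way, in this order (a step that is already met when the one before it is completed fails the run):
1. the red-nut coupling faces the yellow pointer, at rest, while the clamp lever is still open (horizontal distance between red_coupling and index_spot below 0.006 m and linear speed of red_coupling below 0.01 m/s and value of joint clamp below 0.6 rad), for 0.3 s.
2. the clamp lever is fully closed with the red-nut coupling still facing the pointer (horizontal distance between red_coupling and index_spot below 0.006 m and value of joint clamp above 1.35 rad), for 0.2 s.
At the end, for the whole second after the job is handed in: The red-nut coupling is within 6 mm (horizontally) of the spot facing the pointer, the clamp lever is past 1.35 rad of its 1.5 rad, all four couplings stand upright (within 0.15 rad) and seated in their nests, all at rest (all of step 2 and velocity of joint clamp between -0.05 and 0.05 rad/s and linear speed of red_coupling below 0.01 m/s and angle between each of red_coupling, green_coupling_a, green_coupling_b, green_coupling_c's own z axis and vertical below 0.15 rad and height (world z) of red_coupling between 0.017 and 0.027 m and height (world z) of green_coupling_a between 0.017 and 0.027 m and height (world z) of green_coupling_b between 0.017 and 0.027 m and height (world z) of green_coupling_c between 0.017 and 0.027 m); the robot touches nothing.
It fails at once if a coupling is touched by the robot (contact force between any of the fingers, the arm and red_coupling above 1 N or contact force between any of the fingers, the arm and green_coupling_a above 1 N or contact force between any of the fingers, the arm and green_coupling_b above 1 N or contact force between any of the fingers, the arm and green_coupling_c above 1 N).
It fails at once if a coupling is lifted or tipped (height (world z) of any of red_coupling, green_coupling_a, green_coupling_b, green_coupling_c above 0.034 m or angle between any of red_coupling, green_coupling_a, green_coupling_b, green_coupling_c's own z axis and vertical above 0.35 rad).
It fails at once if the clamp lever is closed while the red-nut coupling is not facing the pointer (value of joint clamp above 1 rad and horizontal distance between red_coupling and index_spot above 0.01 m).
It fails at once if another thing on the bench is moved by more than 15 mm (distance of any of notebook, tape_roll, brush, screwdriver_b, loupe from where it was at the start of the episode above 0.015 m).
It also fails if it takes over 67 s, if anything falls off the work surface, if the arm or the gripper's body presses on something with over 40 N, if the wrist force passes 120 N, or if a joint passes its speed limit or range.

## Robot

A 7-joint arm with a two-finger parallel gripper is mounted at the origin on a cart in front of the work surface, level with it; the furniture and walls round the work are solid. World frame = base frame: x ahead of the robot, y to its left, z up, the work surface at z = 0. Lengths are in m, angles in rad, forces in N, time in s.
With the tool pointing down it reaches from about 0.4 to 0.875 m from the base axis. Payload 6.5 kg.
Tool frame: the origin (TCP) lies at the very end of the fingers, on their centre line; the grasp point (between the pads) lies 19 mm behind it; z points along the fingers, y is the direction in which the jaws open and shut (so a half turn about z gives the same grasp; the last joint's range is limited). The gripper opens to 85 mm and grips with 20 to 120 N. Pads are 22 mm wide; open, the fingers measure 114 mm over their backs; the gripper's body (76 mm by 85 mm) begins 54 mm behind the grasp point. The pads swing forward as they close: fully open they stand 13 mm farther back than shut.
Start: joints at [1.197, 0.536, -0.004, 1.538, 0.003, 1.067, -0.071], TCP at [0.197, -0.619, 0.231] pointing down, gripper open.
Joint ranges: [-2.7, 2.7], [-0.37, 2.16], [-1.27, 1.26], [0.24, 2.4], [-1.31, 4.45], [0.19, 1.91], [-2.76, 2.76]. Speed limits (rad/s): [2.39, 2.39, 3.14, 3.14, 3.14, 3.14, 3.14].

## Interface

Orientations are given as a unit quaternion [x, y, z, w].
In Python, from station import read_state, get_image, camera_info, manip gives the robot as it stands.
- The arm moves only by the tool arm_command, never from a script. Its argument "targets" is a list that holds one entry, the list of rows, each a list of 7 numbers: the turn, a rotation vector about the tool's x, y, z in degrees, then the shift along the tool's x, y, z in m, then the closure, from -1 (fully open) to 1 (shut), so that 0 is half open. In form: [[[rx, ry, rz, dx, dy, dz, fingers], ...]]. A call has exactly 10 rows; each row is the pose to reach, as a shift and turn from the pose measured when the call began, along the tool's axes at that moment; what a row does not reach only later rows make up. A row lasts 1/12 s, in which the tool goes at most 41.7 mm and 7.16 degrees, less where a joint would pass 70% of its speed; a pose out of reach is approached as far as the arm can. A call with a gripper value outside its range is refused whole. The fingers move at their own pace and stop on an object; the grip force is fixed at half the most. Time passes only in rows, so rows that repeat a pose let the fingers close, or fill a call up. It gives the time, the measured TCP pose, the force and the opening at its end, in the units of the state.
- read_state(): the state, without advancing time (a new reading comes with each control period).
- get_image(name): name is "scene" or "top" or "wrist"; returns the picture (400x640x3 uint8, blue, green, red); there is no depth.
- camera_info(name): a dict with "mtx" (3x3 intrinsics, pixels), "world_to_cam" (4x4, takes a point from world to camera coordinates). Camera axes: x right, y down, z forward; pixel columns grow to the right and rows downward; lengths in m; the calibration is good to about 2 mm. A picture is of the moment at which its call begins: read the wrist's pose just before it. camera_info takes no time and is no camera call; for the wrist camera it gives the pose at the moment of the call.
- manip.hand_in(): hands the job in, once; it reports no verdict.
The state is a dict: "time_s": time; "joint_pos": joint angles; "qd": joint speeds; "effort": joint torques, N m; "ee_pos": TCP position; "tool_rot": TCP orientation; "force": force on the tool from outside, world axes, zero at the start; "wrist_torque": the same for the moment, N m; "gripper_width": opening from 0.0 (shut) to 1.0 (fully open).
Only numpy, scipy, OpenCV 4.12 (cv2) and the standard library are available. Lean on these libraries where they do the work, as an engineer would, in place of code of your own. Each camera call takes 0.05 s, during which the arm holds its last target.

## Working session

There is one attempt and no reset: what is moved stays moved. The work goes in short steps, Python scripts to look and compute and a tool call to move; the robot and the scene stay as the last step left them, time stands still between calls to the robot, and variables do not carry over. Pictures are saved under pics/ and viewed, and the job is handed in when it is done.

Besides the shell and the picture viewer there is one more tool, called after "Call:" as name(argument=value, ...), one argument or row to a line, values as JSON. arm_command: Moves the arm, as the interface text tells. Its arguments: {"type":"object","properties":{"targets":{"type":"array","items":{"type":"array","items":{"type":"array","items":{"type":"number"}}}}},"required":["targets"]}

```bash
mkdir -p pics; python3 - <<'E'
from station import *
import cv2,json
s=read_state();print(s)
for n in ("scene","top","wrist"):
    cv2.imwrite(f"pics/{n}0.png",get_image(n)); c=camera_info(n);print(n,c)
E
```

```text
{'time_s': 0.0, 'joint_pos': array([ 1.19682944,  0.53719422, -0.00447063,  1.53888654,  0.00259988,
        1.06728566, -0.07118831]), 'qd': array([ 0.00020186, -0.00075077,  0.00092767,  0.0010818 ,  0.00056375,
        0.00052493, -0.00188346]), 'effort': array([ 1.62514434e-04, -5.83414257e+01,  1.04868371e+00, -2.59105057e+01,
        1.23974826e-02,  9.58055898e-03, -1.24066466e-05]), 'ee_pos': array([ 0.19671216, -0.61884774,  0.23038937]), 'tool_rot': array([ 9.88174386e-01,  1.53331671e-01, -1.91116580e-04, -8.63080696e-04]), 'force': array([-0.82983913, -0.67257752, -0.12976737]), 'wrist_torque': array([-0.01413878,  0.03214108,  0.04623885]), 'gripper_width': 0.9996719626334188}
scene {'mtx': array([[501.32922149,   0.        , 315.92902324],
       [  0.        , 501.32922149, 196.91041824],
       [  0.        ,   0.        ,   1.        ]]), 'world_to_cam': array([[-0.43121161, -0.90221772, -0.00772891,  0.2669568 ],
       [-0.47881711,  0.23609253, -0.84557347,  0.30313306],
       [ 0.7647161 , -0.36092036, -0.53380312,  0.9589203 ],
       [ 0.        ,  0.        ,
[... 285 characters left out ...]
816299e-02],
       [-9.80216542e-01, -1.67280627e-02, -1.97219933e-01,
         5.55640688e-01],
       [ 1.97252270e-01, -2.89326259e-04, -9.80352721e-01,
         1.28504536e+00],
       [ 0.00000000e+00,  0.00000000e+00,  0.00000000e+00,
         1.00000000e+00]])}
wrist {'mtx': array([[279.16539811,   0.        , 319.21488531],
       [  0.        , 279.16539811, 204.40435844],
       [  0.        ,   0.        ,   1.        ]]), 'world_to_cam': array([[ 0.30292817, -0.9530119 , -0.00168417, -0.64932099],
       [-0.90127129, -0.28705518,  0.32451407, -0.043212  ],
       [-0.30974922, -0.09678656, -0.94587937,  0.38143128],
       [ 0.        ,  0.        ,  0.        ,  1.        ]])}
```

View pics/scene0.png

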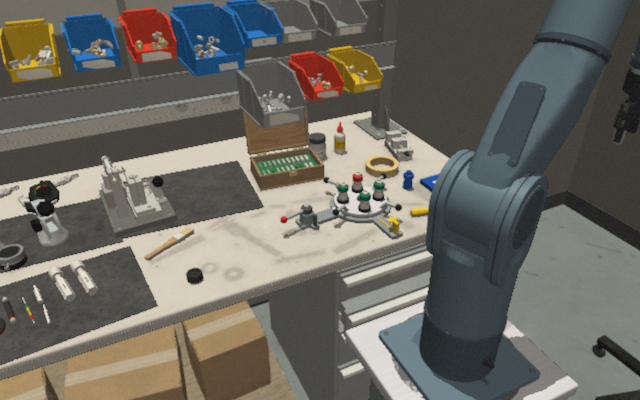

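View pics/top0.png

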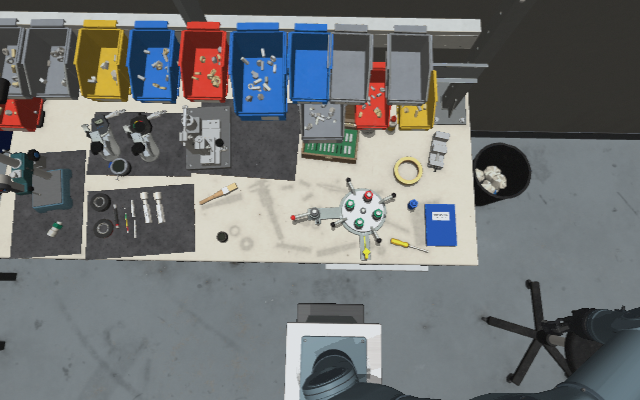

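The top view shows the turntable at about (363,212), the red nut at (368,196), three green nuts, the yellow pointer at (366,253) and the red clamp ball at (293,217). The blue look-alike is at (412,204). I'll enlarge this area.

```bash
python3 - <<'E'
import cv2
a=cv2.imread("pics/top0.png")[170:270,270:430]
b=cv2.imread("pics/scene0.png")[160:250,270:430]
cv2.imwrite("pics/ctop0.png",cv2.resize(a,None,fx=5,fy=5,interpolation=cv2.INTER_CUBIC))
cv2.imwrite("pics/cscene0.png",cv2.resize(b,None,fx=5,fy=5,interpolation=cv2.INTER_CUBIC))
E
```

```text
(no output)
```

View pics/ctop0.png

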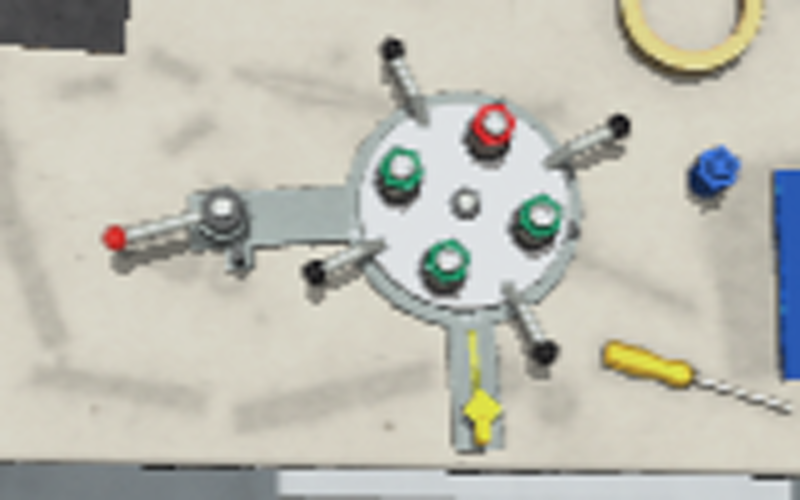

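View pics/cscene0.png

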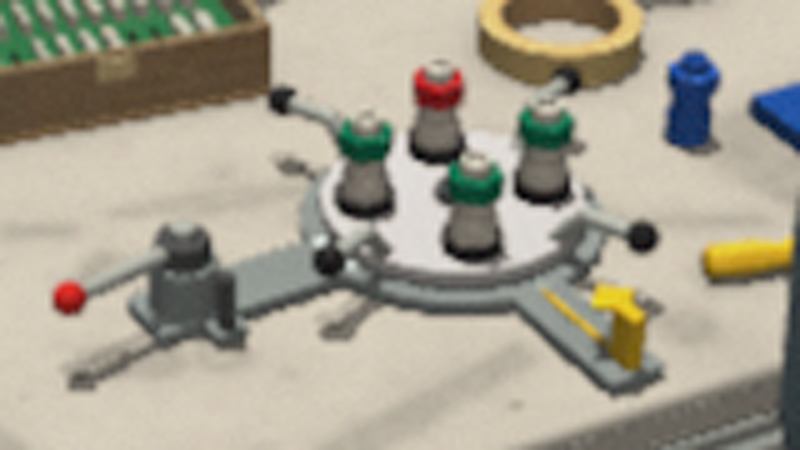

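```bash
cat > h.py <<'E'
import numpy as np,cv2
def ray(info,uv,z):
    K=info["mtx"];T=info["world_to_cam"];R=T[:3,:3];t=T[:3,3]
    c=-R.T@t; d=R.T@np.linalg.solve(K,[uv[0],uv[1],1]); return c+d*(z-c[2])/d[2]
def proj(info,p):
    T=info["world_to_cam"];q=info["mtx"]@(T[:3,:3]@np.asarray(p)+T[:3,3]);return q[:2]/q[2]
def blobs(mask,lo=6,hi=5000):
    n,l,s,c=cv2.connectedComponentsWithStats(mask.astype(np.uint8))
    return [(c[i],s[i,4]) for i in range(1,n) if lo<=s[i,4]<=hi]
def masks(im):
    h=cv2.cvtColor(im,cv2.COLOR_BGR2HSV).astype(int);H,S,V=h[...,0],h[...,1],h[...,2]
    return dict(black=(V<45),red=((H<6)|(H>174))&(S>150)&(V>90),green=(H>60)&(H<90)&(S>120)&(V>50),yellow=(H>22)&(H<32)&(S>180)&(V>100))
E
python3 - <<'E'
from h import *
from station import camera_info
for n,(x0,x1,y0,y1) in dict(top=(280,440,170,262),scene=(275,430,160,245)).items():
    im=cv2.imread(f"pics/{n}0.png");info=camera_info(n)
    for k,m in masks(im).items():
        mm=np.zeros_like(m);mm[y0:y1,x0:x1]=m[y0:y1,x0:x1]
        for c,a in blobs(mm,8):
            print(n,k,a,c.round(1),ray(info,c,{'black':.042,'red':.066,'green':.066,'yellow':.043}[k]).round(4), ray(info,c,.048).round(4) if k=='red' else '')
E
```

```text
top black 9 [348.  179.6] [ 0.6415 -0.0427  0.042 ] 
top black 10 [393.7 194.4] [ 0.5907 -0.2027  0.042 ] 
top black 11 [332.7 224.3] [0.4817 0.0091 0.042 ] 
top black 12 [378.5 240.3] [ 0.4291 -0.1479  0.042 ] 
top red 26 [367.8 195.1] [ 0.5813 -0.1094  0.066 ] [ 0.5853 -0.1114  0.048 ]
top red 15 [292.7 217.3] [0.4997 0.1454 0.066 ] [0.5026 0.1469 0.048 ]
top green 26 [349.3 204. ] [ 0.549  -0.0463  0.066 ] 
top green 21 [376.8 214. ] [ 0.5162 -0.1396  0.066 ] 
top green 26 [358.9 222.3] [ 0.4865 -0.079   0.066 ] 
scene black 10 [325.4 179.9] [ 0.6409 -0.041   0.042 ] 
scene black 15 [356.6 190.7] [ 0.5496 -0.0922  0.042 ] 
scene black 19 [377.8 198.7] [ 0.4882 -0.1232  0.042 ] 
scene black 18 [342.5 201.3] [ 0.5187 -0.0314  0.042 ] 
scene black 18 [398.1 207.3] [ 0.4287 -0.1487  0.042 ] 
scene black 21 [364.2 210.1] [ 0.4562 -0.0622  0.042 ] 
scene black 17 [335.1 212.2] [0.4811 0.0106 0.042 ] 
scene red 42 [357.1 178. ] [ 0.5743 -0.1067  0.066 ] [ 0.6011 -0.1226  0.048 ]
scene red 27 [283.5 219.1] [0.4788 0.155  0.066 ] [0.5032 0.1458 0.048 ]
scene green 13 [312.8 161.8] [ 0.7153 -0.0364  0.066 ] 
scene green 30 [298.3 165.1] [0.7161 0.0103 0.066 ] 
scene green 8 [278.4 166.6] [0.7334 0.0661 0.066 ] 
scene green 48 [378.4 186. ] [ 0.511  -0.1374  0.066 ] 
scene green 48 [342.6 188.5] [ 0.5423 -0.0436  0.066 ] 
scene green 52 [364.2 197. ] [ 0.4793 -0.0744  0.066 ] 
scene yellow 33 [419.4 209.7] [ 0.3933 -0.191   0.043 ] 
scene yellow 44 [393.5 220.9] [ 0.3802 -0.1028  0.043 ]
```

```bash
python3 - <<'E'
from h import *
from station import camera_info
info=camera_info("top");C=np.array([.53575,-.09605])
im=cv2.imread("pics/top0.png")
h=cv2.cvtColor(im,cv2.COLOR_BGR2HSV)
m=(abs(h[...,0].astype(int)-26)<6)&(h[...,1]>90)
ys,xs=np.where(m[232:262,355:380]);ys+=232;xs+=355
for y in sorted(set(ys)):
    w=h[y,355:380,1].astype(float)*m[y,355:380]; u=(w*np.arange(355,380)).sum()/w.sum()
    for z in(.01,.043):
        p=ray(info,(u,y),z)[:2]-C; print(y,round(u,2),z,(np.hypot(*p)*1e3).round(0),np.degrees(np.arctan2(p[1],p[0])).round(1)%360,end=' | ')
    print()
for n,uv,z in(("pivot",(314.8,211.6),.058),("peg",(317.6,221),.042),("hub",(363,210.5),.03),("ball",(292.7,217.3),.048)):
    p=ray(info,uv,z)[:2];q=p-C;print(n,p.round(4),np.hypot(*q).round(4),np.degrees(np.arctan2(q[1],q[0])).round(1))
E
```

```text
236 364.0 0.01 89.0 183.6 | 236 364.0 0.043 93.0 181.4 | 
237 364.0 0.01 93.0 183.4 | 237 364.0 0.043 96.0 181.3 | 
238 364.0 0.01 96.0 183.3 | 238 364.0 0.043 100.0 181.3 | 
239 364.0 0.01 100.0 183.2 | 239 364.0 0.043 103.0 181.2 | 
240 364.0 0.01 103.0 183.1 | 240 364.0 0.043 107.0 181.2 | 
241 364.0 0.01 107.0 183.0 | 241 364.0 0.043 110.0 181.2 | 
242 364.0 0.01 110.0 182.9 | 242 364.0 0.043 113.0 181.1 | 
243 364.0 0.01 114.0 182.8 | 243 364.0 0.043 117.0 181.1 | 
245 365.0 0.01 121.0 184.3 | 245 365.0 0.043 124.0 182.6 | 
246 365.0 0.01 124.0 184.1 | 246 365.0 0.043 127.0 182.5 | 
248 365.48 0.01 131.0 184.6 | 248 365.48 0.043 134.0 183.1 | 
249 365.63 0.01 135.0 184.7 | 249 365.63 0.043 137.0 183.2 | 
250 366.01 0.01 138.0 185.2 | 250 366.01 0.043 141.0 183.7 | 
251 366.03 0.01 142.0 185.0 | 251 366.03 0.043 144.0 183.6 | 
252 365.54 0.01 145.0 184.3 | 252 365.54 0.043 147.0 182.8 | 
253 365.99 0.01 149.0 184.7 | 253 365.99 0.043 151.0 183.4 | 
254 366.3 0.01 152.0 185.0 | 254 366.3 0.043 154.0 183.7 | 
255 365.99 0.01 155.0 184.5 | 255 365.99 0.043 157.0 183.2 | 
256 366.0 0.01 159.0 184.4 | 256 366.0 0.043 161.0 183.1 | 
257 366.0 0.01 162.0 184.3 | 257 366.0 0.043 164.0 183.1 | 
258 365.89 0.01 166.0 184.1 | 258 365.89 0.043 167.0 182.9 | 
pivot [0.5221 0.0713] 0.1679 94.7
peg [0.4922 0.0613] 0.1633 105.5
hub [ 0.5338 -0.0964] 0.002 -169.8
ball [0.5027 0.147 ] 0.2453 97.7
```

```bash
cat >> h.py <<'E'
from scipy.spatial.transform import Rotation as Ro
C=np.array([.5355,-.0961])
def rows(wps,f=1):
    """wps: list of (x,y,z,psi_deg) world, tool down. prints 10 rows"""
    from station import read_state
    s=read_state();R0=Ro.from_quat(s["tool_rot"]);p0=s["ee_pos"];o=[]
    for x,y,z,psi in wps:
        a=np.radians(psi);R=Ro.from_matrix([[np.cos(a),np.sin(a),0],[np.sin(a),-np.cos(a),0],[0,0,-1]])
        rv=np.degrees((R0.inv()*R).as_rotvec());d=R0.inv().apply(np.array([x,y,z])-p0)
        o.append([*rv.round(1).tolist(),*d.round(4).tolist(),f])
    print(str(o).replace(' ',''))
def st():
    from station import read_state
    s=read_state();m=Ro.from_quat(s["tool_rot"]).as_matrix()
    print(s["time_s"],s["ee_pos"].round(4),"psi",np.degrees(np.arctan2(m[1,0],m[0,0])).round(1),"zax",m[:,2].round(3),"F",s["force"].round(1),"q",s["joint_pos"].round(2),"g",s["gripper_width"])
def arc(spoke,off,r=.097,z=.031,psi_add=0):
    """finger on anticlockwise side of spoke at angle(deg), tangential offset off"""
    a=np.radians(spoke);return (*(C+r*np.array([np.cos(a),np.sin(a)])+off*np.array([-np.sin(a),np.cos(a)])),z,spoke+psi_add)
E
python3 - <<'E'
from h import *
rows([arc(116.8,.045,z=.18)])
rows([arc(60,.045,z=.18)])
E
```

```text
[[-0.1,-0.1,-99.2,0.4214,-0.4842,0.0512,1]]
[[-0.1,-0.0,-42.4,0.5226,-0.4942,0.0512,1]]
```

Call:
arm_command(
  targets=[
    [[0,0,-5,0.021,-0.024,0.002,1],[0,0,-10,0.042,-0.048,0.005,1],[0,0,-15,0.063,-0.072,0.008,1],[0,0,-20,0.084,-0.096,0.01,1],[0,0,-25,0.105,-0.12,0.012,1],[0,0,-30,0.126,-0.145,0.015,1],[0,0,-35,0.147,-0.17,0.018,1],[0,0,-40,0.168,-0.194,0.02,1],[0,0,-45,0.19,-0.218,0.022,1],[0,0,-50,0.21,-0.242,0.025,1]],
  ],
)

```text
time_s: 0.98
ee_pos: [0.3241, -0.3232, 0.2059]
tool_rot: [0.83, 0.558, 0.0, -0.0]
force: [0.2, -1.0, 0.2]
gripper_width: -0.001
```

```bash
python3 - <<'E'
from h import *
st();rows([arc(116.8,.045,z=.16)])
E
```

```text
0.9833 [ 0.3241 -0.3232  0.2059] psi 67.9 zax [-0.     0.001 -1.   ] F [ 0.2 -1.   0.2] q [ 0.95  0.26 -0.31  2.04  0.1   0.86  0.2 ] g -0.0008309408788936177
[[-0.0,-0.1,-48.9,0.3197,0.0078,0.0462,1]]
```

Call:
arm_command(
  targets=[
    [[0,0,-5,0.032,0.001,0.005,1],[0,0,-10,0.064,0.002,0.01,1],[0,0,-15,0.096,0.003,0.014,1],[0,0,-20,0.128,0.003,0.018,1],[0,0,-25,0.16,0.004,0.023,1],[0,0,-30,0.192,0.005,0.028,1],[0,0,-35,0.224,0.006,0.032,1],[0,0,-40,0.256,0.007,0.037,1],[0,0,-45,0.29,0.008,0.042,1],[0,0,-49,0.32,0.008,0.046,1]],
  ],
)

```text
time_s: 1.82
ee_pos: [0.4525, -0.0277, 0.16]
tool_rot: [0.521, 0.853, 0.001, -0.0]
force: [-0.4, -1.5, 0.3]
gripper_width: 0.002
```

```bash
python3 - <<'E'
from h import *
from station import *
st()
im=get_image("wrist");cv2.imwrite("pics/w1.png",im)
im=get_image("scene");cv2.imwrite("pics/s1.png",im)
rows([arc(116.8,.045,z=.10),arc(116.8,.045,z=.031)])
E
```

```text
1.8167 [ 0.4525 -0.0277  0.16  ] psi 117.2 zax [ 0.     0.001 -1.   ] F [-0.4 -1.5  0.3] q [ 0.47  0.37 -0.6   2.08  0.3   0.78  0.16] g 0.001511521745253696
[[0.2,-0.2,0.6,-0.0042,-0.0042,0.0601,1],[0.2,-0.2,0.6,-0.0044,-0.0044,0.1291,1]]
```

View pics/w1.png

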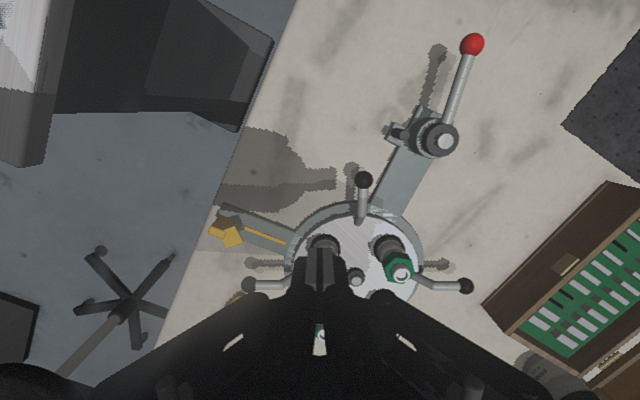

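View pics/s1.png

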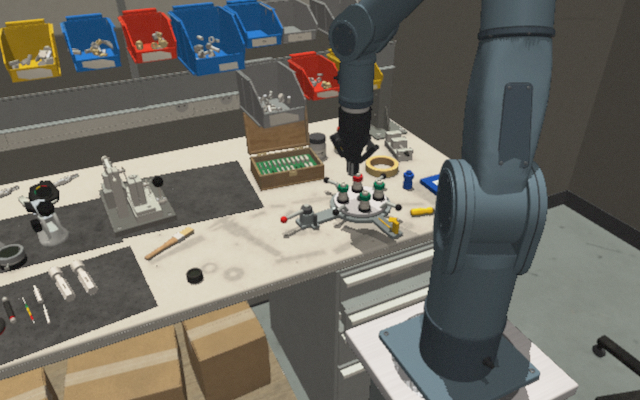

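```bash
python3 - <<'E'
from h import *
from station import *
i=camera_info("wrist")
print(np.round(-i["world_to_cam"][:3,:3].T@i["world_to_cam"][:3,3],3))
for n,uv,z in (("k1",(363.5,180),.042),("k0",(465.5,285.5),.042),("k2",(249,285),.042),("clampball",(472.5,44),.048),("pivot",(443,140),.058),("stripe out",(247,230),.01),("stripe in",(284,242),.01),("TCP?",(320,250),.16)):
    p=ray(i,uv,z)[:2];q=p-C;print(n,p.round(4),np.hypot(*q).round(4),np.degrees(np.arctan2(q[1],q[0])).round(1)%360)
print(proj(i,read_state()["ee_pos"]))
E
```

```text
[0.414 0.049 0.303]
k1 [0.4819 0.012 ] 0.1207 116.4
k0 [ 0.6417 -0.0392] 0.1205 28.2
k2 [ 0.4301 -0.1476] 0.1173 206.1
clampball [0.5016 0.1511] 0.2495 97.8
pivot [0.5208 0.0764] 0.1731 94.9
stripe out [ 0.4014 -0.1046] 0.1343 183.6
stripe in [ 0.4455 -0.0989] 0.09 181.8
TCP? [ 0.4499 -0.0185] 0.1156 137.8
[320.61630434 260.52068646]
```

Call:
arm_command(
  targets=[
    [[0,0,0.5,-0.004,-0.004,0.013,1],[0,0,0.5,-0.004,-0.004,0.026,1],[0,0,0.5,-0.004,-0.004,0.039,1],[0,0,0.5,-0.004,-0.004,0.052,1],[0,0,0.5,-0.004,-0.004,0.065,1],[0,0,0.5,-0.004,-0.004,0.078,1],[0,0,0.5,-0.004,-0.004,0.091,1],[0,0,0.5,-0.004,-0.004,0.104,1],[0,0,0.5,-0.004,-0.004,0.117,1],[0,0,0.5,-0.004,-0.004,0.129,1]],
  ],
)

```text
time_s: 2.75
ee_pos: [0.4514, -0.0302, 0.0304]
tool_rot: [0.524, 0.852, 0.002, -0.001]
force: [0.7, -0.3, 0.1]
gripper_width: 0.004
```

```bash
python3 - <<'E'
from h import *
from station import *
st()
im=get_image("wrist");cv2.imwrite("pics/w2.png",im)
# approach to off .020 then sweep
w=[arc(116.8,o) for o in (.038,.031,.025,.0205)]+[arc(116.8-d,.020) for d in (1,2.5,4.5,6.5,9,11.5)]
rows(w)
E
```

```text
2.75 [ 0.4514 -0.0302  0.0304] psi 116.8 zax [ 0.001  0.004 -1.   ] F [ 0.7 -0.3  0.1] q [ 0.32  0.61 -0.43  2.14  0.52  0.49 -0.03] g 0.003592298137569473
[[-0.0,-0.3,0.0,-0.0004,0.0084,-0.0022,1],[-0.0,-0.3,0.0,-0.0004,0.0154,-0.0022,1],[-0.0,-0.3,0.0,-0.0004,0.0214,-0.0022,1],[-0.0,-0.3,0.0,-0.0004,0.0259,-0.0022,1],[-0.0,-0.3,1.0,-0.0001,0.0281,-0.0022,1],[-0.0,-0.3,2.5,0.0004,0.0306,-0.0022,1],[-0.0,-0.3,4.5,0.0009,0.034,-0.0022,1],[-0.0,-0.3,6.5,0.0012,0.0375,-0.0022,1],[-0.0,-0.3,9.0,0.0015,0.0418,-0.0022,1],[-0.0,-0.3,11.5,0.0016,0.0461,-0.0022,1]]
```

View pics/w2.png

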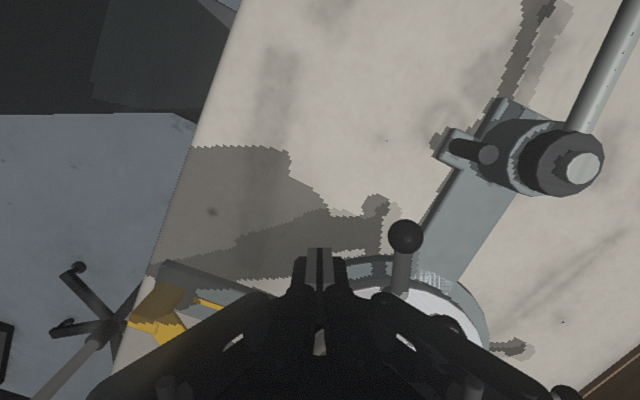

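Call:
arm_command(
  targets=[
    [[0,0,0,0,0.008,-0.002,1],[0,0,0,0,0.015,-0.002,1],[0,0,0,0,0.021,-0.002,1],[0,0,0,0,0.026,-0.002,1],[0,0,1,0,0.028,-0.002,1],[0,0,2.5,0,0.031,-0.002,1],[0,0,4.5,0.001,0.034,-0.002,1],[0,0,6.5,0.001,0.038,-0.002,1],[0,0,9,0.002,0.042,-0.002,1],[0,0,11.5,0.002,0.046,-0.002,1]],
  ],
)

```text
time_s: 3.63
ee_pos: [0.49, -0.0078, 0.0308]
tool_rot: [0.608, 0.794, 0.0, -0.002]
force: [-1.5, 0.4, 1.1]
gripper_width: -0.0
```

```bash
python3 - <<'E'
from h import *
from station import *
st()
im=get_image("wrist");cv2.imwrite("pics/w3.png",im)
i=camera_info("wrist")
m=cv2.cvtColor(im,cv2.COLOR_BGR2GRAY)
w=[arc(105.3-d,.020) for d in np.arange(1,11)*3]
rows(w)
E
```

```text
3.6333 [ 0.49   -0.0078  0.0308] psi 105.1 zax [-0.003  0.003 -1.   ] F [-1.5  0.4  1.1] q [ 0.24  0.64 -0.39  2.05  0.45  0.54 -0.21] g -0.0004102190477666687
[[-0.0,-0.2,2.7,0.0004,0.0045,0.0,1],[-0.0,-0.2,5.7,0.0011,0.0096,0.0,1],[-0.0,-0.2,8.7,0.0015,0.0148,0.0,1],[-0.0,-0.2,11.7,0.0016,0.02,0.0,1],[-0.1,-0.2,14.7,0.0015,0.0251,0.0,1],[-0.1,-0.2,17.7,0.0011,0.0303,0.0,1],[-0.1,-0.2,20.7,0.0004,0.0354,0.0,1],[-0.1,-0.2,23.7,-0.0005,0.0405,0.0,1],[-0.1,-0.2,26.7,-0.0018,0.0456,0.0,1],[-0.1,-0.2,29.7,-0.0032,0.0506,0.0,1]]
```

View pics/w3.png

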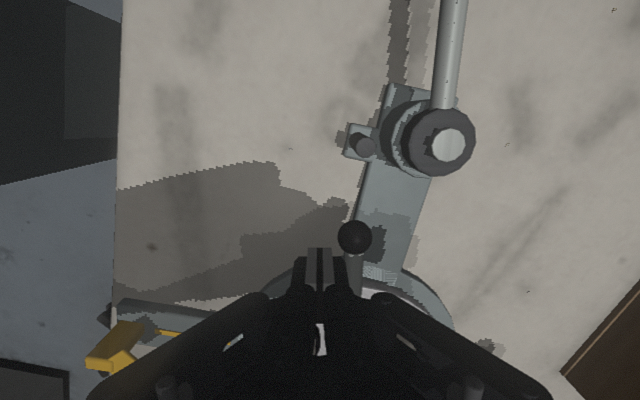

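Call:
arm_command(
  targets=[
    [[0,0,3,0,0.005,0,1],[0,0,6,0.001,0.01,0,1],[0,0,9,0.001,0.015,0,1],[0,0,12,0.001,0.02,0,1],[0,0,15,0.001,0.025,0,1],[0,0,18,0.001,0.03,0,1],[0,0,21,0,0.035,0,1],[0,0,24,0,0.041,0,1],[0,0,27,-0.002,0.046,0,1],[0,0,30,-0.003,0.051,0,1]],
  ],
)

```text
time_s: 4.52
ee_pos: [0.5407, 0.0033, 0.0309]
tool_rot: [0.794, 0.608, 0.0, -0.002]
force: [-1.8, 0.1, 0.1]
gripper_width: -0.003
```

```bash
python3 - <<'E'
from h import *
from station import *
st()
im=get_image("wrist");cv2.imwrite("pics/w4.png",im)
im=get_image("top");cv2.imwrite("pics/t4.png",cv2.resize(im[150:270,270:430],None,fx=5,fy=5))
i=camera_info("wrist")
rows([arc(75.3-d,.020) for d in np.arange(1,11)*3])
E
```

```text
4.5167 [0.5407 0.0033 0.0309] psi 74.9 zax [-0.003  0.004 -1.   ] F [-1.8  0.1  0.1] q [ 0.12  0.67 -0.26  1.93  0.29  0.58 -0.6 ] g -0.00262297703311503
[[-0.1,-0.2,2.7,0.0002,0.0043,0.0001,1],[-0.1,-0.2,5.7,0.0009,0.0094,0.0001,1],[-0.1,-0.2,8.7,0.0013,0.0146,0.0001,1],[-0.1,-0.2,11.7,0.0014,0.0198,0.0001,1],[-0.1,-0.2,14.7,0.0013,0.025,0.0001,1],[-0.1,-0.2,17.7,0.0009,0.0301,0.0001,1],[-0.1,-0.2,20.7,0.0002,0.0353,0.0001,1],[-0.1,-0.2,23.7,-0.0008,0.0404,0.0,1],[-0.1,-0.2,26.7,-0.002,0.0454,0.0,1],[-0.1,-0.2,29.7,-0.0035,0.0504,0.0,1]]
```

View pics/w4.png

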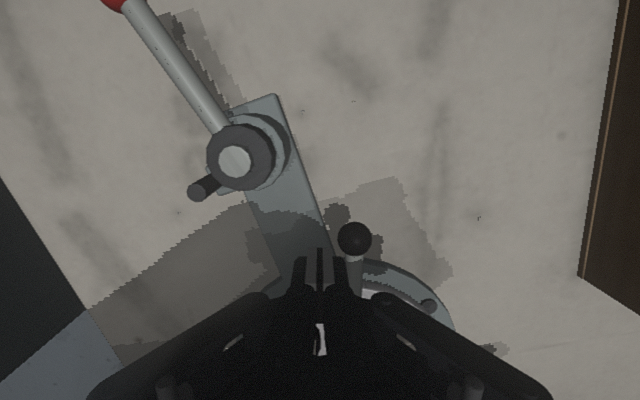

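View pics/t4.png

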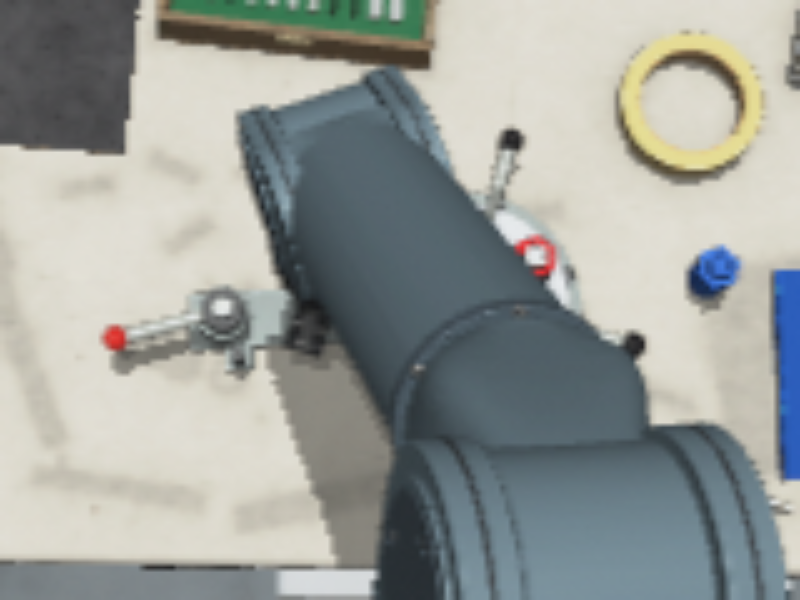

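```bash
python3 - <<'E'
from h import *
from station import *
i=camera_info("scene");t=camera_info("top")
for uv in ((260,188),(325,177)): print(ray(i,uv,0).round(3))
for uv in ((302,160),(357,157),(302,138),(357,130)): print("top z.06",ray(t,uv,.06).round(3))
im=cv2.imread("pics/scene0.png")[80:200,220:420];cv2.imwrite("pics/box.png",cv2.resize(im,None,fx=4,fy=4))
im=cv2.imread("pics/top0.png")[90:210,280:480];cv2.imwrite("pics/boxt.png",cv2.resize(im,None,fx=4,fy=4))
E
```

```text
[0.748 0.122 0.   ]
[ 0.721 -0.08   0.   ]
top z.06 [0.705 0.12  0.06 ]
top z.06 [ 0.719 -0.073  0.06 ]
top z.06 [0.786 0.122 0.06 ]
top z.06 [ 0.82  -0.073  0.06 ]
```

View pics/box.png

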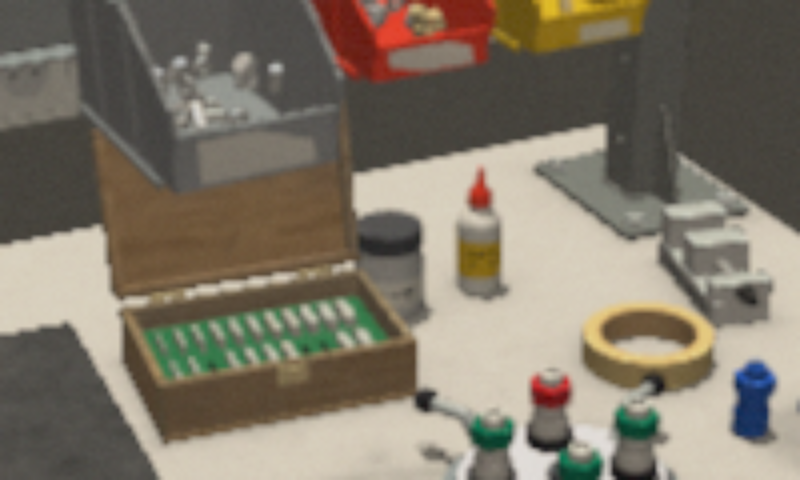

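View pics/boxt.png

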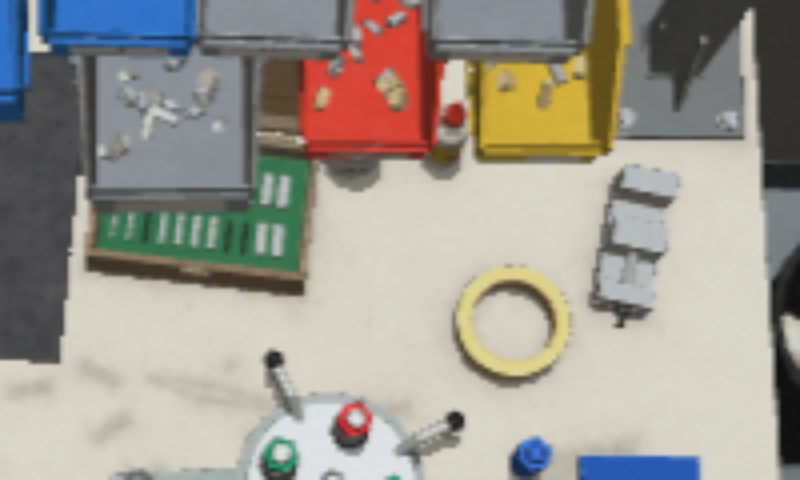

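```bash
python3 - <<'E'
from h import *
from station import *
i=camera_info("scene");t=camera_info("top")
def tri(a,b):
    P=[c["mtx"]@c["world_to_cam"][:3] for c in(i,t)]
    X=cv2.triangulatePoints(P[0],P[1],np.array(a,float).reshape(2,1),np.array(b,float).reshape(2,1));X=X[:3,0]/X[3,0]
    print(X.round(3),proj(i,X)-a,proj(t,X)-b)
tri((265,127.5),(303.7,140))   # grey lip bottom left
tri((305.5,117),(342.5,139))   # lip right
tri((305,106),(342.3,137))
tri((313,99.5),(356,128.5)); tri((343,95),(387,128.5))
E
```

```text
[0.724 0.104 0.202] [-0.7570412  -0.12236497] [0.9766682  0.49837027]
[ 0.727 -0.018  0.208] [-0.81720686 -0.10237195] [1.06633413 0.59357772]
[ 0.721 -0.015  0.244] [-0.61005401 -0.07654747] [0.80690115 0.44713273]
[ 0.749 -0.055  0.245] [-0.09375161 -0.0107191 ] [0.12625176 0.07099869]
[ 0.752 -0.152  0.241] [-0.3773831  -0.03318473] [0.5101268  0.30633415]
```

The shelf bins overhang at x≈0.72 and z≈0.2. To keep the wrist camera clear of them, I'll stop this stroke at about 51° and finish with the next spoke on the near left.

Call:
arm_command(
  targets=[
    [[0,0,3,0,0.005,0,1],[0,0,6,0.001,0.01,0,1],[0,0,9,0.001,0.015,0,1],[0,0,12,0.001,0.02,0,1],[0,0,15,0.001,0.025,0,1],[0,0,18,0.001,0.03,0,1],[0,0,21,0,0.035,0,1],[0,0,24,0,0.041,0,1],[0,0,24,0,0.04,0,1],[0,0,24,-0.003,0.03,0,1]],
  ],
)

```text
time_s: 5.45
ee_pos: [0.5717, -0.0071, 0.0314]
tool_rot: [0.902, 0.432, 0.002, -0.001]
force: [-0.2, 0.4, -0.0]
gripper_width: -0.001
```

```bash
python3 - <<'E'
from h import *
from station import *
st()
im=get_image("wrist");cv2.imwrite("pics/w5.png",im)
s=read_state();p=s["ee_pos"]
rows([(*p[:2],.05,51),(*p[:2],.11,51),arc(140,.045,z=.11)])
E
```

```text
5.45 [ 0.5717 -0.0071  0.0314] psi 51.1 zax [ 0.003  0.004 -1.   ] F [-0.2  0.4 -0. ] q [ 0.06  0.7  -0.16  1.85  0.18  0.6  -0.89] g -0.0009190049590593489
[[-0.2,-0.1,0.1,0.0,-0.0001,-0.0192,1],[-0.2,-0.1,0.1,0.0001,-0.0003,-0.0792,1],[-0.1,-0.3,-88.9,-0.1324,-0.0677,-0.0791,1]]
```

View pics/w5.png

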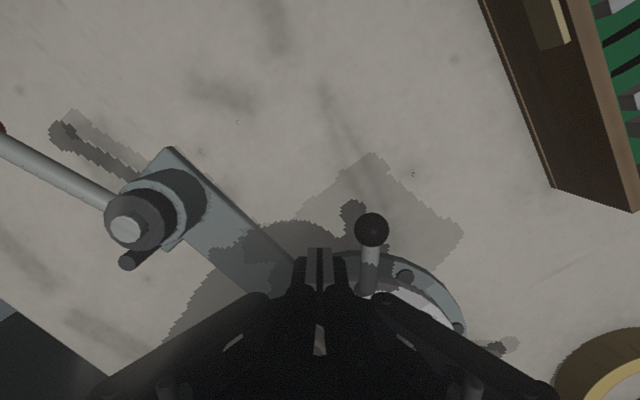

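```bash
python3 - <<'E'
from h import *
from station import *
i=camera_info("wrist");p=ray(i,(372,229.5),.042)[:2]-C;print(np.hypot(*p),np.degrees(np.arctan2(p[1],p[0])))
E
```

```text
0.113510275256062 52.92766884030448
```

Call:
arm_command(
  targets=[
    [[0,0,0,0,0,-0.025,1],[0,0,0,0,0,-0.05,1],[0,0,0,0,0,-0.08,1],[0,0,0,0,0,-0.1,1],[0,0,-6,-0.005,-0.012,-0.1,1],[0,0,-12,-0.012,-0.025,-0.1,1],[0,0,-18,-0.02,-0.04,-0.1,1],[0,0,-24,-0.028,-0.052,-0.1,1],[0,0,-30,-0.04,-0.06,-0.1,1],[0,0,-36,-0.05,-0.065,-0.1,1]],
  ],
)

```text
time_s: 6.33
ee_pos: [0.4846, -0.0055, 0.1311]
tool_rot: [0.721, 0.693, 0.0, -0.002]
force: [-0.3, -0.1, -0.4]
gripper_width: 0.006
```

```bash
python3 - <<'E'
from h import *
st()
rows([arc(140.5,.045,z=.11)])
E
```

```text
6.3333 [ 0.4846 -0.0055  0.1311] psi 87.7 zax [-0.003  0.004 -1.   ] F [-0.3 -0.1 -0.4] q [ 0.22  0.44 -0.37  2.03  0.23  0.72 -0.33] g 0.006480577788946529
[[-0.1,-0.3,-52.8,-0.0658,-0.0498,0.021,1]]
```

Call:
arm_command(
  targets=[
    [[0,0,-7,-0.012,-0.012,0.002,1],[0,0,-14,-0.024,-0.022,0.004,1],[0,0,-21,-0.036,-0.032,0.006,1],[0,0,-28,-0.048,-0.042,0.008,1],[0,0,-35,-0.06,-0.05,0.01,1],[0,0,-42,-0.067,-0.051,0.012,1],[0,0,-49,-0.067,-0.051,0.015,1],[0,0,-54,-0.067,-0.051,0.018,1],[0,0,-54,-0.067,-0.051,0.02,1],[0,0,-54,-0.067,-0.051,0.02,1]],
  ],
)

```text
time_s: 7.17
ee_pos: [0.4304, -0.0703, 0.1107]
tool_rot: [0.329, 0.944, 0.001, -0.002]
force: [0.3, -0.2, 0.0]
gripper_width: -0.002
```

```bash
python3 - <<'E'
from h import *
from station import *
st()
im=get_image("wrist");cv2.imwrite("pics/w6.png",im)
rows([arc(142,.045,z=.031)])
E
```

```text
7.1667 [ 0.4304 -0.0703  0.1107] psi 141.6 zax [-0.003  0.004 -1.   ] F [ 0.3 -0.2  0. ] q [ 0.54  0.44 -0.57  2.15  0.38  0.66  0.61] g -0.0021138159216631844
[[0.1,-0.3,-0.4,-0.0019,-0.0009,0.0799,1]]
```

View pics/w6.png

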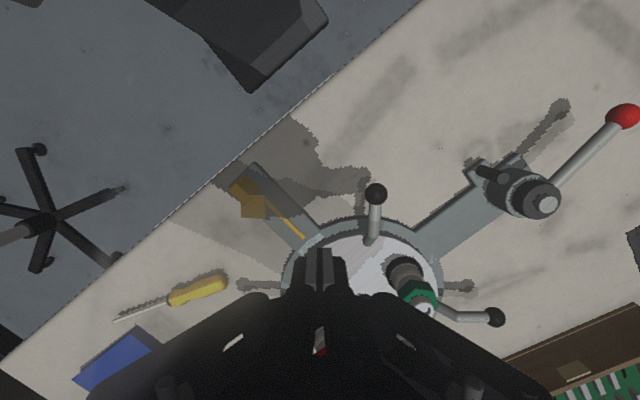

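```bash
python3 - <<'E'
from h import *
from station import *
i=camera_info("wrist")
for uv in ((376,193),(494,317)):
    p=ray(i,uv,.042)[:2]-C;print(np.hypot(*p),np.degrees(np.arctan2(p[1],p[0])))
E
```

```text
0.11927754186484289 141.87091740359827
0.1170897434423043 51.074881304012656
```

Call:
arm_command(
  targets=[
    [[0,0,0,-0.001,-0.001,0.01,1],[0,0,0,-0.002,-0.001,0.02,1],[0,0,0,-0.002,-0.001,0.03,1],[0,0,0,-0.002,-0.001,0.04,1],[0,0,0,-0.002,-0.001,0.05,1],[0,0,0,-0.002,-0.001,0.06,1],[0,0,0,-0.002,-0.001,0.07,1],[0,0,0,-0.002,-0.001,0.08,1],[0,0,0,-0.002,0.008,0.08,1],[0,0,0,-0.002,0.017,0.08,1]],
  ],
)

```text
time_s: 8.05
ee_pos: [0.4424, -0.0574, 0.0304]
tool_rot: [0.329, 0.944, 0.001, -0.003]
force: [-0.1, 1.0, 0.4]
gripper_width: -0.001
```

```bash
python3 - <<'E'
from h import *
st()
rows([arc(142-d,.020) for d in (0,3,6,9,12,15,18,21,24,27)])
E
```

```text
8.05 [ 0.4424 -0.0574  0.0304] psi 141.5 zax [-0.004  0.004 -1.   ] F [-0.1  1.   0.4] q [ 0.4   0.6  -0.44  2.15  0.53  0.5   0.45] g -0.0009264558929536985
[[0.0,-0.3,-0.5,-0.0001,0.0068,-0.0006,1],[0.0,-0.3,2.5,0.0008,0.0119,-0.0006,1],[0.0,-0.3,5.5,0.0015,0.017,-0.0006,1],[-0.0,-0.3,8.5,0.0019,0.0222,-0.0006,1],[-0.0,-0.3,11.5,0.0021,0.0274,-0.0006,1],[-0.0,-0.3,14.5,0.002,0.0326,-0.0006,1],[-0.0,-0.3,17.5,0.0016,0.0377,-0.0006,1],[-0.0,-0.3,20.5,0.0009,0.0429,-0.0006,1],[-0.0,-0.3,23.5,-0.0,0.048,-0.0006,1],[-0.1,-0.3,26.5,-0.0012,0.053,-0.0006,1]]
```

Call:
arm_command(
  targets=[
    [[0,0,0,0,0.007,0,1],[0,0,2.5,0.001,0.012,0,1],[0,0,5.5,0.001,0.017,0,1],[0,0,8.5,0.002,0.022,0,1],[0,0,11.5,0.002,0.027,0,1],[0,0,14.5,0.002,0.033,0,1],[0,0,17.5,0.002,0.038,0,1],[0,0,20.5,0.001,0.043,0,1],[0,0,23.5,0,0.048,0,1],[0,0,26.5,-0.001,0.053,0,1]],
  ],
)

```text
time_s: 8.88
ee_pos: [0.4768, -0.0159, 0.0309]
tool_rot: [0.538, 0.843, 0.0, -0.002]
force: [-1.1, -1.5, 0.1]
gripper_width: -0.001
```

```bash
python3 - <<'E'
from h import *
st()
rows([arc(115-d,.020) for d in np.arange(1,11)*3])
E
```

```text
8.8833 [ 0.4768 -0.0159  0.0309] psi 114.9 zax [-0.004  0.003 -1.   ] F [-1.1 -1.5  0.1] q [ 0.21  0.61 -0.33  2.08  0.39  0.51  0.03] g -0.0011908051839213324
[[-0.1,-0.3,2.9,0.0004,0.0044,-0.0001,1],[-0.1,-0.3,5.9,0.0011,0.0095,-0.0001,1],[-0.1,-0.3,8.9,0.0015,0.0147,-0.0001,1],[-0.1,-0.3,11.9,0.0016,0.0199,-0.0001,1],[-0.1,-0.2,14.9,0.0014,0.0251,-0.0001,1],[-0.1,-0.2,17.9,0.001,0.0302,-0.0001,1],[-0.2,-0.2,20.9,0.0003,0.0354,-0.0001,1],[-0.2,-0.2,23.9,-0.0007,0.0405,-0.0002,1],[-0.2,-0.2,26.9,-0.0019,0.0455,-0.0002,1],[-0.2,-0.2,29.9,-0.0034,0.0505,-0.0002,1]]
```

Call:
arm_command(
  targets=[
    [[0,0,3,0,0.004,0,1],[0,0,6,0.001,0.01,0,1],[0,0,9,0.001,0.015,0,1],[0,0,12,0.001,0.02,0,1],[0,0,15,0.001,0.025,0,1],[0,0,18,0.001,0.03,0,1],[0,0,21,0,0.035,0,1],[0,0,24,-0.001,0.041,0,1],[0,0,27,-0.002,0.046,0,1],[0,0,30,-0.003,0.051,0,1]],
  ],
)

```text
time_s: 9.72
ee_pos: [0.5247, 0.0037, 0.0312]
tool_rot: [0.738, 0.674, -0.0, -0.003]
force: [-1.0, -1.5, 0.4]
gripper_width: -0.0
```

```bash
python3 - <<'E'
from h import *
from station import *
st()
cv2.imwrite("pics/w7.png",get_image("wrist"))
im=get_image("scene");cv2.imwrite("pics/s7.png",cv2.resize(im[140:260,260:440],None,fx=4,fy=4))
rows([arc(85-d,.020) for d in (3,6,9,12,15,18,21,24,27)])
E
```

```text
9.7167 [0.5247 0.0037 0.0312] psi 84.8 zax [-0.004  0.004 -1.   ] F [-1.  -1.5  0.4] q [ 0.07  0.65 -0.2   1.97  0.23  0.55 -0.38] g -0.00019624807179009223
[[-0.1,-0.2,2.9,-0.0011,0.0036,0.0004,1],[-0.1,-0.2,5.9,-0.0005,0.0087,0.0004,1],[-0.1,-0.2,8.9,-0.0001,0.0139,0.0004,1],[-0.1,-0.2,11.9,0.0,0.0191,0.0004,1],[-0.2,-0.2,14.9,-0.0001,0.0243,0.0004,1],[-0.2,-0.2,17.9,-0.0006,0.0294,0.0004,1],[-0.2,-0.2,20.9,-0.0013,0.0346,0.0004,1],[-0.2,-0.2,23.9,-0.0022,0.0397,0.0003,1],[-0.2,-0.2,26.9,-0.0035,0.0447,0.0003,1]]
```

View pics/w7.png

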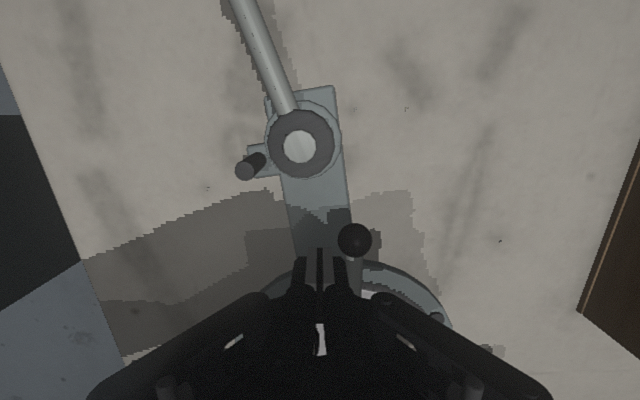

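View pics/s7.png

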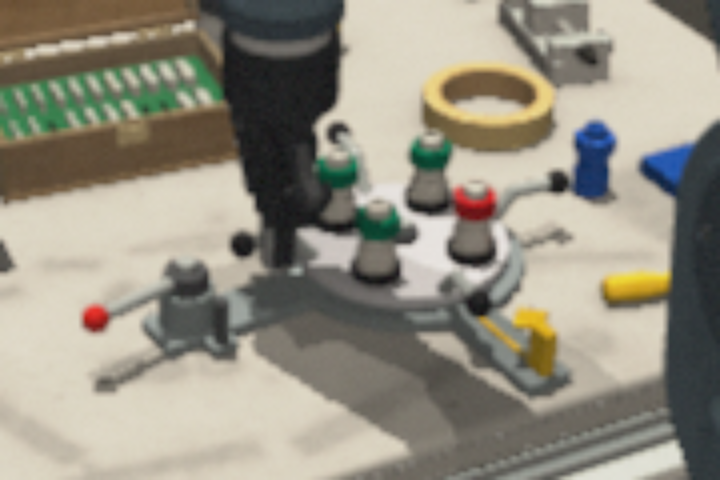

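```bash
python3 - <<'E'
from h import *
from station import *
i=camera_info("scene")
for uv in ((320.7,200.7),(399.4,185.2),(380,215.2),(344.7,173)):
    p=ray(i,uv,.042)[:2]-C;print(np.hypot(*p).round(4),np.degrees(np.arctan2(p[1],p[0])))
s=read_state();p=s["ee_pos"][:2]-C;print(np.hypot(*p),np.degrees(np.arctan2(p[1],p[0])))
E
```

```text
0.1164 84.15588690302772
0.1194 -96.50369331758836
0.1178 175.40852425324493
0.117 -6.6899703809900934
0.1007313543018164 95.56507151657553
```

Call:
arm_command(
  targets=[
    [[0,0,3,-0.001,0.004,0,1],[0,0,6,0,0.009,0,1],[0,0,9,0,0.014,0,1],[0,0,12,0,0.019,0,1],[0,0,15,0,0.025,0,1],[0,0,18,-0.001,0.03,0,1],[0,0,21,-0.001,0.035,0,1],[0,0,24,-0.002,0.04,0,1],[0,0,27,-0.003,0.045,0,1],[0,0,30,-0.005,0.05,0,1]],
  ],
)

```text
time_s: 10.65
ee_pos: [0.5748, -0.004, 0.0315]
tool_rot: [0.887, 0.461, 0.0, -0.003]
force: [-0.8, 0.9, 1.1]
gripper_width: -0.001
```

```bash
cat > meas.py <<'E'
from h import *
from station import *
import sys
def meas(tag):
    i=camera_info("scene");im=get_image("scene")
    cv2.imwrite(f"pics/{tag}.png",cv2.resize(im[140:260,260:440],None,fx=4,fy=4,interpolation=cv2.INTER_CUBIC))
    for k,m in masks(im).items():
        mm=np.zeros_like(m);mm[160:245,275:430]=m[160:245,275:430]
        for c,a in blobs(mm,8):
            z={'black':.042,'red':.066,'green':.066,'yellow':.043}[k]
            p=ray(i,c,z)[:2]-C;print(k,a,c.round(1),np.hypot(*p).round(4),np.degrees(np.arctan2(p[1],p[0])).round(1))
E
python3 - <<'E'
from meas import *
st();meas("s8")
rows([arc(55-d,.020) for d in (1,2,3,4,5,6,7)])
E
```

```text
10.65 [ 0.5748 -0.004   0.0315] psi 55.0 zax [-0.003  0.005 -1.   ] F [-0.8  0.9  1.1] q [-0.01  0.7  -0.07  1.85  0.07  0.6  -0.74] g -0.000649352676261085
black 316 [323.9 174.7] 0.1418 18.8
black 13 [404.  196.6] 0.1188 -125.9
black 21 [346.1 206. ] 0.0785 121.6
black 20 [372.5 208.2] 0.0816 173.0
black 27 [356.9 216.9] 0.1183 145.9
red 55 [373.4 194.9] 0.0579 -174.7
red 27 [283.5 219.1] 0.2574 102.7
green 14 [312.9 161.7] 0.19 18.2
green 27 [298.3 165.1] 0.2097 30.5
green 40 [348.8 179.9] 0.0426 20.8
green 44 [374.5 181.5] 0.0444 -88.8
green 44 [346.4 193.4] 0.0584 109.5
yellow 30 [418.3 209.8] 0.1687 -146.9
yellow 28 [392.7 219.8] 0.1507 -177.1
[[-0.2,-0.2,0.8,-0.001,0.0008,0.0007,1],[-0.2,-0.2,1.8,-0.0007,0.0025,0.0007,1],[-0.2,-0.2,2.8,-0.0004,0.0042,0.0007,1],[-0.2,-0.2,3.8,-0.0001,0.0059,0.0007,1],[-0.2,-0.2,4.8,0.0001,0.0076,0.0007,1],[-0.2,-0.2,5.8,0.0003,0.0093,0.0007,1],[-0.2,-0.2,6.8,0.0005,0.0111,0.0007,1]]
```

View pics/s8.png

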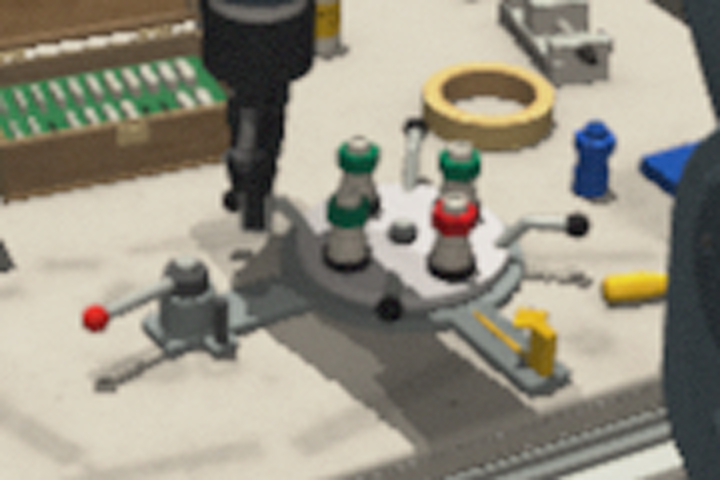

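Call:
arm_command(
  targets=[
    [[0,0,1,-0.001,0.001,0,1],[0,0,2,-0.001,0.003,0,1],[0,0,3,0,0.005,0,1],[0,0,4,0,0.007,0,1],[0,0,5,0,0.0085,0,1],[0,0,6,0,0.01,0,1],[0,0,6,0,0.01,0,1],[0,0,6,0,0.006,0,1],[0,0,6,-0.001,0,0,1],[0,0,6,-0.002,-0.01,0,1]],
  ],
)

```text
time_s: 11.53
ee_pos: [0.5668, -0.001, 0.0317]
tool_rot: [0.911, 0.412, 0.001, -0.002]
force: [-0.7, -0.1, 0.1]
gripper_width: -0.003
```

```bash
python3 - <<'E'
from meas import *
st();meas("s9")
E
```

```text
11.5333 [ 0.5668 -0.001   0.0317] psi 48.7 zax [ 0.     0.004 -1.   ] F [-0.7 -0.1  0.1] q [-0.04  0.68 -0.05  1.87  0.04  0.59 -0.83] g -0.00349210750320067
black 390 [324.5 174.4] 0.1419 17.8
black 8 [353.2 191.8] 0.02 48.7
black 12 [403.5 199.5] 0.1189 -133.1
black 23 [344.8 205. ] 0.0766 117.6
black 20 [370.9 208.9] 0.0834 169.4
black 29 [351.6 216.3] 0.1182 139.2
red 50 [371.5 195.4] 0.0577 179.4
red 27 [283.5 219.1] 0.2574 102.7
green 13 [312.8 161.8] 0.1895 18.4
green 29 [298.3 165. ] 0.21 30.4
green 8 [278.4 166.6] 0.2559 39.3
green 43 [350.9 179.3] 0.0408 12.0
green 45 [375.9 182.6] 0.0451 -97.5
green 44 [345.5 192.4] 0.0566 104.4
yellow 32 [418.3 209.9] 0.1689 -147.0
yellow 27 [392.9 219.8] 0.1508 -177.0
yellow 11 [394.9 227.1] 0.1795 178.5
```

View pics/s9.png

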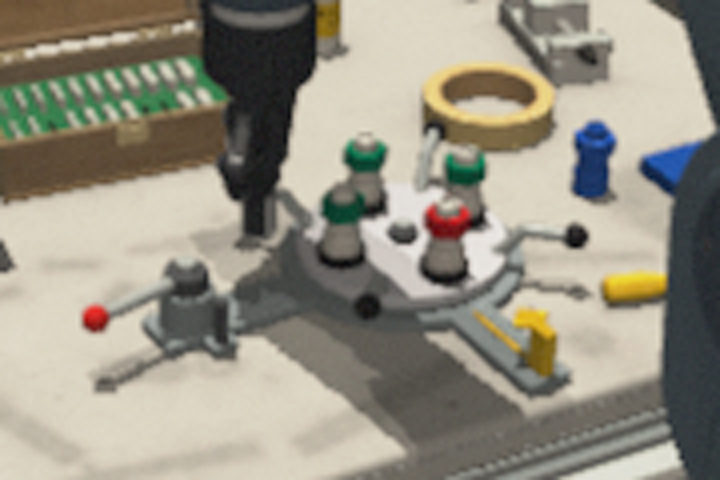

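```bash
cat >> h.py <<'E'
P=np.array([.5212,.0738])
def larc(a_deg,off,r=.058,z=.035):
    a=np.radians(a_deg);return (*(P+r*np.array([np.cos(a),np.sin(a)])+off*np.array([np.sin(a),-np.cos(a)])),z,a_deg)
E
python3 - <<'E'
from h import *
rows([larc(104,.045,z=.13)])
E
```

```text
[[-0.3,-0.3,-55.2,0.0969,-0.1027,-0.0978,1]]
```

Call:
arm_command(
  targets=[
    [[0,0,0,0,-0.003,-0.03,1],[0,0,0,0,-0.003,-0.06,1],[0,0,0,0,-0.003,-0.09,1],[0,0,-5,0.01,-0.01,-0.1,1],[0,0,-12,0.025,-0.025,-0.1,1],[0,0,-19,0.04,-0.042,-0.1,1],[0,0,-26,0.055,-0.06,-0.1,1],[0,0,-33,0.07,-0.075,-0.1,1],[0,0,-40,0.085,-0.09,-0.1,1],[0,0,-47,0.097,-0.103,-0.1,1]],
  ],
)

```text
time_s: 12.42
ee_pos: [0.5497, 0.1431, 0.1322]
tool_rot: [0.668, 0.745, 0.001, -0.003]
force: [0.3, -0.8, -0.4]
gripper_width: 0.001
```

```bash
python3 - <<'E'
from meas import *
st();meas("s10")
cv2.imwrite("pics/t10raw.png",get_image("top"))
im=cv2.imread("pics/t10raw.png");cv2.imwrite("pics/t10.png",cv2.resize(im[170:270,270:430],None,fx=5,fy=5,interpolation=cv2.INTER_CUBIC))
cv2.imwrite("pics/w10.png",get_image("wrist"))
rows([larc(104,.045,z=.13),larc(104,.045,z=.035)])
E
```

```text
12.4167 [0.5497 0.1431 0.1322] psi 96.2 zax [-0.003  0.005 -1.   ] F [ 0.3 -0.8 -0.4] q [-0.12  0.54 -0.27  1.82  0.19  0.8  -0.38] g 0.00141078839872018
black 167 [279.2 167.9] 0.2739 32.6
black 12 [318.9 187.3] 0.118 49.6
black 9 [353.4 191.7] 0.0196 47.0
black 12 [403.5 199.5] 0.1189 -133.1
black 19 [345.2 205.1] 0.0763 118.4
black 18 [371.4 209. ] 0.0842 170.1
black 25 [351.6 216.5] 0.1191 139.3
red 51 [371.4 195.4] 0.0576 179.4
red 28 [283.4 219.2] 0.2577 102.7
green 13 [312.8 161.8] 0.1895 18.4
green 28 [298.5 165. ] 0.2095 30.3
green 43 [350.9 179.3] 0.0408 12.0
green 45 [375.9 182.6] 0.0451 -97.5
green 49 [345.3 192.2] 0.0563 103.2
yellow 31 [418.3 209.8] 0.1689 -146.9
yellow 37 [393.2 220.5] 0.1535 -177.4
[[-0.2,-0.4,-8.1,-0.0018,0.0009,0.002,1],[-0.2,-0.4,-8.1,-0.0024,0.0013,0.097,1]]
```

View pics/t10.png

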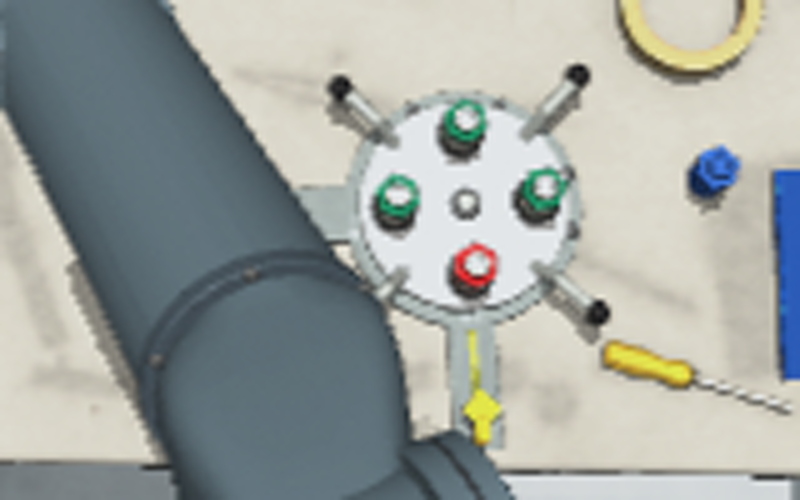

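View pics/w10.png

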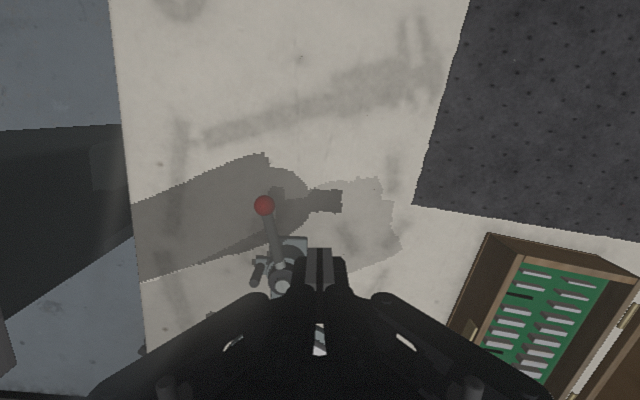

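View pics/s10.png

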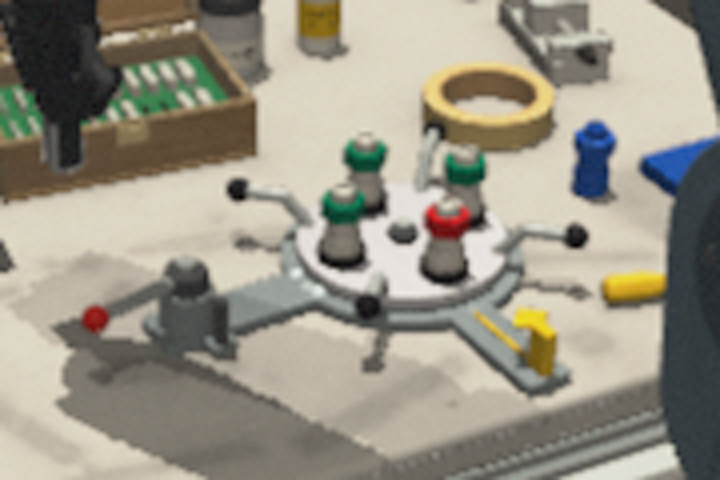

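```bash
python3 - <<'E'
from meas import *
i=camera_info("top");im=cv2.imread("pics/t10raw.png")
for k,m in masks(im).items():
    mm=np.zeros_like(m);mm[170:262,335:400]=m[170:262,335:400]
    for c,a in blobs(mm,6):
        z={'black':.042,'red':.066,'green':.066,'yellow':.043}[k]
        p=ray(i,c,z)[:2]-C;print(k,a,c.round(1),p.round(4),np.hypot(*p).round(4),np.degrees(np.arctan2(p[1],p[0])).round(1)%360)
E
```

```text
black 7 [385.3 184.3] [ 0.0911 -0.0777] 0.1197 319.5
black 8 [337.9 187.4] [0.077  0.0888] 0.1176 49.1
black 8 [389.2 232.4] [-0.0785 -0.0889] 0.1186 228.6
red 23 [363.9 224. ] [-0.0544  0.0004] 0.0544 179.6
green 23 [362.  194.7] [0.047  0.0067] 0.0474 8.1
green 24 [348.6 209.8] [-0.0067  0.0523] 0.0527 97.3
green 30 [377.9 207.8] [ 0.002  -0.0477] 0.0477 272.4
```

The red nut is centred on the pointer: the spokes give about 183–184° and the pointer line is at 183.3°, so the error is under 1 mm. The clamp is still open. Now I'll lower the finger beside the lever.

Call:
arm_command(
  targets=[
    [[0,0,-4,-0.002,0.001,0.01,1],[0,0,-8,-0.002,0.001,0.022,1],[0,0,-8,-0.002,0.001,0.034,1],[0,0,-8,-0.002,0.001,0.046,1],[0,0,-8,-0.002,0.001,0.058,1],[0,0,-8,-0.002,0.001,0.07,1],[0,0,-8,-0.002,0.001,0.082,1],[0,0,-8,-0.002,0.001,0.092,1],[0,0,-8,-0.002,0.001,0.096,1],[0,0,-8,-0.002,0.001,0.096,1]],
  ],
)

```text
time_s: 13.4
ee_pos: [0.5498, 0.1412, 0.0348]
tool_rot: [0.616, 0.787, 0.0, -0.004]
force: [-0.1, 0.3, -0.4]
gripper_width: 0.002
```

```bash
python3 - <<'E'
from meas import *
st()
cv2.imwrite("pics/w11.png",get_image("wrist"))
i=camera_info("wrist")
rows([larc(104,o) for o in (.038,.031,.025,.02)]+[larc(104+d,.02) for d in (2,5,8,11,14,17)])
E
```

```text
13.4 [0.5498 0.1412 0.0348] psi 103.9 zax [-0.006  0.005 -1.   ] F [-0.1  0.3 -0.4] q [-0.13  0.7  -0.26  1.85  0.27  0.63 -0.31] g 0.0022247047200304906
[[-0.2,-0.4,-0.1,-0.0006,-0.0066,0.0006,1],[-0.2,-0.4,-0.1,-0.0006,-0.0136,0.0006,1],[-0.2,-0.4,-0.1,-0.0006,-0.0196,0.0006,1],[-0.2,-0.4,-0.1,-0.0006,-0.0246,0.0007,1],[-0.2,-0.4,-2.1,0.0001,-0.0266,0.0007,1],[-0.2,-0.4,-5.1,0.0009,-0.0297,0.0007,1],[-0.2,-0.4,-8.1,0.0016,-0.0329,0.0007,1],[-0.1,-0.4,-11.1,0.0021,-0.036,0.0007,1],[-0.1,-0.4,-14.1,0.0025,-0.0392,0.0007,1],[-0.1,-0.4,-17.1,0.0027,-0.0424,0.0007,1]]
```

View pics/w11.png

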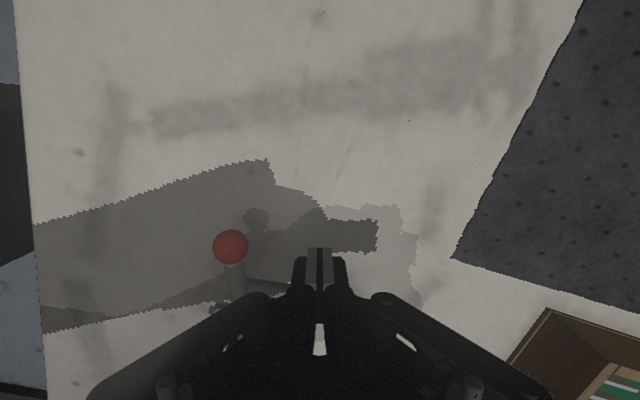

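Call:
arm_command(
  targets=[
    [[0,0,0,-0.001,-0.007,0,1],[0,0,0,-0.001,-0.014,0,1],[0,0,0,-0.001,-0.02,0,1],[0,0,0,-0.001,-0.025,0,1],[0,0,-2,0,-0.027,0,1],[0,0,-5,0.001,-0.03,0,1],[0,0,-8,0.002,-0.033,0,1],[0,0,-11,0.002,-0.036,0,1],[0,0,-14,0.002,-0.039,0,1],[0,0,-17,0.003,-0.042,0,1]],
  ],
)

```text
time_s: 14.28
ee_pos: [0.5094, 0.1345, 0.0362]
tool_rot: [0.491, 0.871, 0.002, -0.003]
force: [1.7, -1.5, 0.8]
gripper_width: 0.001
```

```bash
python3 - <<'E'
from meas import *
st()
cv2.imwrite("pics/w12.png",get_image("wrist"))
rows([larc(121+d,.02) for d in np.arange(1,11)*3.5])
E
```

```text
14.2833 [0.5094 0.1345 0.0362] psi 121.1 zax [-0.003  0.006 -1.   ] F [ 1.7 -1.5  0.8] q [-0.08  0.66 -0.33  1.96  0.36  0.58 -0.1 ] g 0.0008022695906888865
[[-0.0,-0.4,-3.2,0.0007,-0.004,0.0011,1],[0.0,-0.4,-6.7,0.0017,-0.0077,0.0011,1],[0.0,-0.4,-10.2,0.0023,-0.0113,0.0011,1],[0.0,-0.4,-13.7,0.0028,-0.0151,0.0011,1],[0.0,-0.4,-17.2,0.003,-0.0188,0.0011,1],[0.1,-0.4,-20.7,0.0031,-0.0226,0.0011,1],[0.1,-0.4,-24.2,0.0028,-0.0263,0.0011,1],[0.1,-0.4,-27.7,0.0024,-0.03,0.0011,1],[0.1,-0.4,-31.2,0.0017,-0.0337,0.0011,1],[0.1,-0.4,-34.7,0.0008,-0.0373,0.0011,1]]
```

View pics/w12.png

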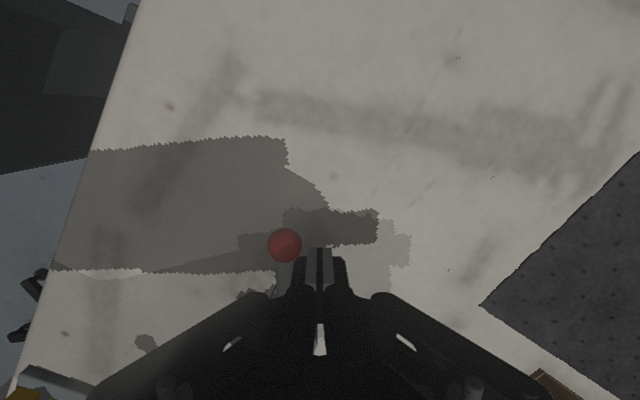

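The red ball is at (284,245), resting against the finger at (320,250), and the lever is moving with it. I'll keep pushing.

Call:
arm_command(
  targets=[
    [[0,0,-3.5,0.001,-0.004,0.001,1],[0,0,-7,0.002,-0.008,0.001,1],[0,0,-10.5,0.002,-0.011,0.001,1],[0,0,-14,0.003,-0.015,0.001,1],[0,0,-17.5,0.003,-0.019,0.001,1],[0,0,-21,0.003,-0.023,0.001,1],[0,0,-24.5,0.003,-0.026,0.001,1],[0,0,-28,0.002,-0.03,0.001,1],[0,0,-31.5,0.002,-0.034,0.001,1],[0,0,-35,0.001,-0.037,0.001,1]],
  ],
)

```text
time_s: 15.17
ee_pos: [0.4767, 0.1165, 0.0355]
tool_rot: [0.204, 0.979, 0.003, -0.002]
force: [-0.3, 1.9, 0.2]
gripper_width: 0.002
```

```bash
python3 - <<'E'
from meas import *
st()
cv2.imwrite("pics/w13.png",get_image("wrist"));meas("s13")
rows([larc(156+d,.02) for d in (2.5,5,7.5,10,12.5,15,17.5,20,22.5,25,27)])
E
```

```text
15.1667 [0.4767 0.1165 0.0355] psi 156.5 zax [-0.003  0.007 -1.   ] F [-0.3  1.9  0.2] q [ 0.06  0.65 -0.48  2.04  0.52  0.57  0.37] g 0.0018346662443644323
black 1328 [298.1 191.5] 0.1722 61.5
black 11 [318.9 187.5] 0.1178 49.9
black 8 [353.6 191.6] 0.0192 45.9
black 12 [403.5 199.5] 0.1189 -133.1
black 19 [345.2 205.1] 0.0763 118.4
black 19 [371.2 209. ] 0.084 169.7
black 23 [351.7 216.9] 0.1208 139.6
red 51 [371.4 195.4] 0.0576 179.4
red 32 [305.8 224.9] 0.2357 115.9
green 8 [278.4 166.6] 0.2559 39.3
green 44 [350.9 179.3] 0.0409 11.9
green 43 [375.9 182.7] 0.0448 -98.3
green 49 [345.3 192.2] 0.0563 103.2
yellow 32 [418.8 209.8] 0.1698 -146.6
yellow 28 [393.1 219.9] 0.1513 -176.8
[[0.2,-0.3,-2.2,0.0008,-0.0027,0.0002,1],[0.2,-0.3,-4.7,0.0015,-0.0052,0.0002,1],[0.2,-0.3,-7.2,0.0021,-0.0078,0.0002,1],[0.3,-0.3,-9.7,0.0026,-0.0105,0.0002,1],[0.3,-0.3,-12.2,0.003,-0.0131,0.0002,1],[0.3,-0.3,-14.7,0.0033,-0.0158,0.0002,1],[0.3,-0.3,-17.2,0.0034,-0.0185,0.0002,1],[0.3,-0.3,-19.7,0.0034,-0.0211,0.0002,1],[0.3,-0.3,-22.2,0.0033,-0.0238,0.0001,1],[0.3,-0.3,-24.7,0.0031,-0.0265,0.0001,1],[0.3,-0.3,-26.7,0.0029,-0.0286,0.0001,1]]
```

View pics/s13.png

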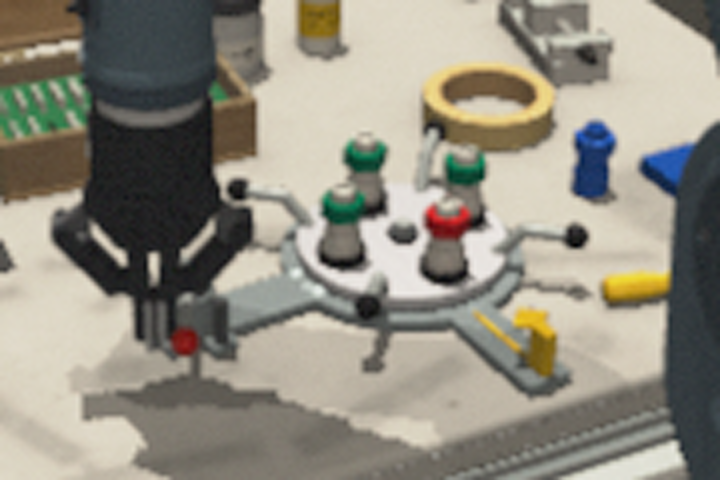

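Call:
arm_command(
  targets=[
    [[0,0,-2.5,0.001,-0.003,0,1],[0,0,-5,0.002,-0.005,0,1],[0,0,-7.5,0.002,-0.008,0,1],[0,0,-10,0.003,-0.011,0,1],[0,0,-12.5,0.003,-0.013,0,1],[0,0,-15,0.003,-0.016,0,1],[0,0,-17.5,0.003,-0.019,0,1],[0,0,-20,0.003,-0.021,0,1],[0,0,-22,0.003,-0.024,0,1],[0,0,-23,0.003,-0.025,0,1]],
  ],
)

```text
time_s: 16.1
ee_pos: [0.4637, 0.0941, 0.0353]
tool_rot: [0.006, 1.0, 0.003, -0.002]
force: [0.6, 0.9, 1.2]
gripper_width: 0.002
```

```bash
python3 - <<'E'
from meas import *
st()
cv2.imwrite("pics/w14.png",get_image("wrist"));meas("s14")
rows([larc(179+d,.02) for d in (1,2,3,4)])
E
```

```text
16.1 [0.4637 0.0941 0.0353] psi 179.3 zax [-0.004  0.006 -1.   ] F [0.6 0.9 1.2] q [ 0.17  0.65 -0.57  2.08  0.63  0.58  0.71] g 0.0015375145168859516
black 1317 [308.7 192.2] 0.1425 62.7
black 8 [353.6 191.5] 0.0194 44.1
black 12 [403.5 199.5] 0.1189 -133.1
black 19 [345.2 205.1] 0.0763 118.4
black 18 [371.1 208.9] 0.0837 169.6
black 26 [351.6 216.6] 0.1197 139.4
red 52 [371.5 195.3] 0.0576 179.7
red 30 [317.5 223.3] 0.214 120.9
green 44 [350.9 179.3] 0.0409 11.9
green 44 [375.9 182.6] 0.0448 -97.8
green 49 [345.3 192.2] 0.0563 103.2
yellow 34 [419.3 209.8] 0.1708 -146.4
yellow 29 [392.6 219.9] 0.1507 -177.2
[[0.3,-0.2,-0.8,0.0005,-0.0002,0.0002,1],[0.3,-0.2,-1.8,0.0008,-0.0013,0.0002,1],[0.3,-0.2,-2.8,0.0011,-0.0023,0.0002,1],[0.3,-0.2,-3.8,0.0014,-0.0033,0.0002,1]]
```

View pics/w14.png

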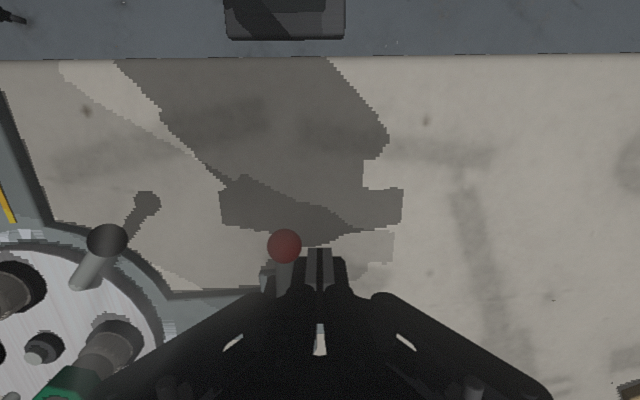

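Call:
arm_command(
  targets=[
    [[0,0,-1,0,-0.001,0,1],[0,0,-1,0,-0.002,0,1],[0,0,-2,0.001,-0.003,0,1],[0,0,-2,0.001,-0.004,0,1],[0,0,-2,0.001,-0.005,0,1],[0,0,-2,0.001,-0.006,0,1],[0,0,-2,0.001,-0.007,0,1],[0,0,-2,0.001,-0.007,0,1],[0,0,-2,0.001,-0.007,0,1],[0,0,-2,0.001,-0.007,0,1]],
  ],
)

```text
time_s: 17.03
ee_pos: [0.4633, 0.0914, 0.0355]
tool_rot: [-0.012, 1.0, 0.006, -0.001]
force: [-0.5, 11.4, -5.5]
gripper_width: 0.002
```

```bash
python3 - <<'E'
from meas import *
st()
im=get_image("wrist");cv2.imwrite("pics/w15.png",im)
i=camera_info("wrist")
for c,a in blobs(masks(im)["red"],200):
    p=ray(i,c,.048)[:2]-P;print(a,c,np.hypot(*p),np.degrees(np.arctan2(p[1],p[0])))
i=camera_info("scene");im=get_image("scene")
for c,a in blobs(masks(im)["red"],15,60):
    p=ray(i,c,.048)[:2]-P;print(a,c,np.hypot(*p),np.degrees(np.arctan2(p[1],p[0])))
E
```

```text
17.0333 [0.4633 0.0914 0.0355] psi -178.6 zax [-0.001  0.013 -1.   ] F [-0.5 11.4 -5.5] q [ 0.19  0.65 -0.59  2.09  0.63  0.58  0.75] g 0.002247751188757358
23 [339.60869565 128.26086957] 0.5097067488853718 -37.58154249454864
51 [371.43137255 195.37254902] 0.18590145743343245 -95.85922514134384
28 [318.5        223.21428571] 0.07315489455561162 179.65850532765083
```

The force has risen to 11 N and the lever has stopped moving, so it's at its stop. Backing off and lifting clear.

Call:
arm_command(
  targets=[
    [[0,0,0,0,0.002,0,1],[0,0,0,0,0.006,0,1],[0,0,0,0,0.012,0,1],[0,0,0,0,0.02,0,1],[0,0,0,0,0.025,-0.01,1],[0,0,0,0,0.03,-0.035,1],[0,0,0,0,0.04,-0.065,1],[0,0,0,0,0.06,-0.095,1],[0,0,0,0,0.08,-0.12,1],[0,0,0,0,0.1,-0.14,1]],
  ],
)

```text
time_s: 17.97
ee_pos: [0.4612, 0.191, 0.1797]
tool_rot: [-0.012, 1.0, 0.006, 0.0]
force: [0.4, 0.7, -0.1]
gripper_width: -0.001
```

Call:
arm_command(
  targets=[
    [[0,0,0,0,0.03,-0.01,1],[0,0,0,0,0.06,-0.02,1],[0,0,0,0,0.09,-0.03,1],[0,0,0,0,0.12,-0.03,1],[0,0,0,0,0.15,-0.03,1],[0,0,0,0,0.18,-0.03,1],[0,0,0,0,0.2,-0.03,1],[0,0,0,0,0.2,-0.03,1],[0,0,0,0,0.2,-0.03,1],[0,0,0,0,0.2,-0.03,1]],
  ],
)

```text
time_s: 18.8
ee_pos: [0.4562, 0.3896, 0.2125]
tool_rot: [-0.012, 1.0, 0.006, 0.0]
force: [0.3, -0.3, -0.2]
gripper_width: -0.003
```

```bash
python3 - <<'E'
from meas import *
st()
meas("s16")
i=camera_info("top");im=get_image("top");cv2.imwrite("pics/t16.png",cv2.resize(im[170:270,270:430],None,fx=5,fy=5,interpolation=cv2.INTER_CUBIC))
for k,m in masks(im).items():
    mm=np.zeros_like(m);mm[170:250,300:400]=m[170:250,300:400]
    for c,a in blobs(mm,6):
        z={'black':.042,'red':.066,'green':.066,'yellow':.043}[k]
        p=ray(i,c,z)[:2]-C;print("top",k,a,c.round(1),np.hypot(*p).round(4),np.degrees(np.arctan2(p[1],p[0])).round(1)%360)
        if k=="red":
            p=ray(i,c,.048)[:2]-P;print("  lever",np.hypot(*p),np.degrees(np.arctan2(p[1],p[0])))
E
```

```text
18.8 [0.4562 0.3896 0.2125] psi -178.6 zax [ 0.001  0.012 -1.   ] F [ 0.3 -0.3 -0.2] q [-0.24  0.58 -0.76  1.67  0.44  1.06  0.46] g -0.003440727505980771
black 11 [318.9 187.5] 0.1178 49.9
black 12 [403.5 199.5] 0.1189 -133.1
black 19 [345.2 205.1] 0.0763 118.4
black 19 [371.2 209. ] 0.084 169.7
black 20 [351.8 217. ] 0.1211 139.7
red 51 [371.4 195.4] 0.0576 179.4
red 32 [318.5 223.2] 0.2121 121.3
green 13 [312.8 161.8] 0.1895 18.4
green 27 [298.4 165. ] 0.2097 30.3
green 8 [278.4 166.6] 0.2559 39.3
green 44 [350.9 179.3] 0.0409 11.9
green 44 [375.9 182.6] 0.0448 -97.8
green 49 [345.3 192.2] 0.0563 103.2
yellow 31 [418.3 209.8] 0.1687 -146.9
yellow 34 [393.1 220.3] 0.1528 -177.3
top black 7 [337.9 187.1] 0.1182 48.8
top black 8 [389.2 232.4] 0.1186 228.6
top black 8 [340.9 234.6] 0.1176 139.2
top red 23 [363.9 224. ] 0.0544 179.6
  lever 0.1753400787876342 -102.32902982138644
top red 15 [313.6 233.4] 0.1916 117.8
  lever 0.07280735052535822 179.86044322900082
top green 23 [362.  194.7] 0.0474 8.1
top green 24 [348.6 209.8] 0.0527 97.3
top green 29 [378.1 207.8] 0.0482 272.4
```

View pics/t16.png

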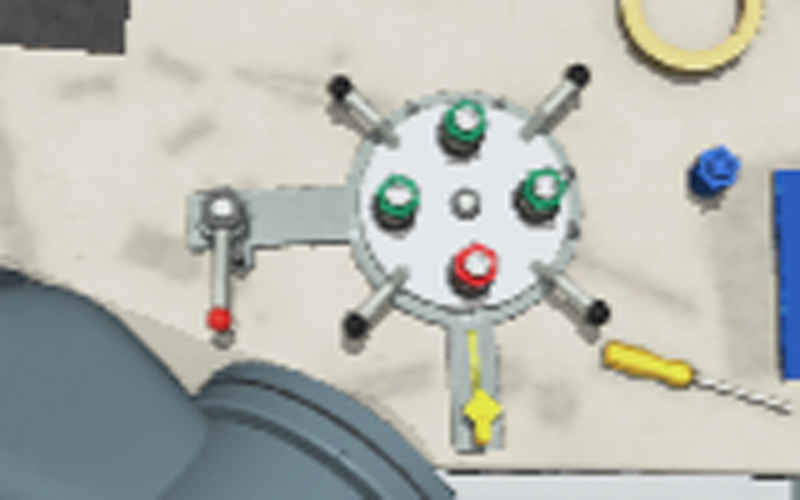

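View pics/s16.png

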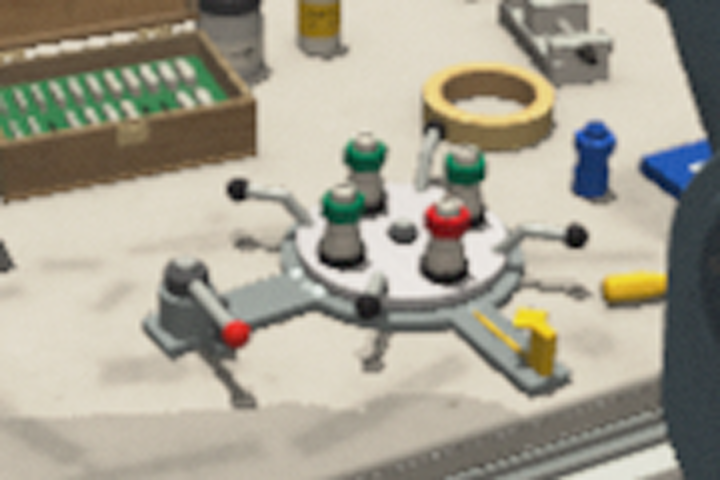

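```bash
python3 -c "
from station import manip
print(manip.hand_in())"
```

```text
the job is handed in; nothing more can be done
None
```

The red-nut coupling now faces the yellow pointer and the clamp lever is closed against its stop. I handed the job in at about 19 s; hand-in gives no verdict.

- **Turntable:** I turned it about 158° clockwise with two fingertip strokes on neighbouring spokes. I split it in two so the wrist camera stayed clear of the shelf bins.
- **Alignment:** In the last images the spokes put the red nest at about 183–184° and the pointer line is at about 183.3°, so it is roughly 1 mm off at most. The top and scene views differ by about 1°. The raw nut colour centroids read a few degrees lower, about 179.5°. Corrected by the mean of all four nuts in the top view, the red nut came to 182.8°.
- **Clamp:** With the coupling at rest in place, I pushed the lever until the force rose to about 11 N and it stopped moving. After I backed off, it measured about 1.48 rad of its 1.5 rad.
- **Rest of the bench:** All four couplings still stand in their nests, and the finger stayed clear of them throughout. The tape roll and screwdriver look unmoved in the last close-up views, and so does the blue look-alike. I did not check the brush, loupe and notebook one by one, but the arm never came near them at bench height. The arm is clear of everything.

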